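# Friction-hinge test on two reconditioned terminal boxes

## Robot

A 6-joint arm with a two-finger parallel gripper is mounted at the origin on the work surface. World frame = base frame: x ahead of the robot, y to its left, z up, the work surface at z = 0. Lengths are in m, angles in rad, forces in N, time in s.
With the tool pointing down it reaches from about 0.275 to 0.975 m from the base axis. Payload 8.4 kg.
Tool frame: the origin (TCP) lies between the finger pads; the fingertips stand 25 mm ahead of it and the grasp point (between the pads) lies 6 mm ahead of it; y points along the fingers, z is the direction in which the jaws open and shut, and the axes are right-handed (so a half turn about y gives the same grasp; the last joint's range is limited). The gripper opens to 92 mm and grips with 3 to 60 N. Pads are 20 mm wide; open, the fingers measure 128 mm over their backs; the gripper's body (75 mm by 189 mm) begins 69 mm behind the grasp point.
Start: joints at [1.312, 0.353, 1.633, -0, 1.155, -0.002], TCP at [0.159, 0.605, 0.24] pointing down, gripper open.
Joint ranges: [-2.63, 2.63], [-0.92, 2.1], [0.06, 2.66], [-1.3, 4.44], [0, 2.69], [-3.02, 3.02]. Speed limits (rad/s): [2.22, 2.22, 2.79, 3.14, 3.14, 3.14].

## Interface

Orientations are given as a 3x3 rotation matrix whose columns are the frame's x, y, z axes.
In Python, from bench import status, cams, manip gives the robot as it stands.
- The arm moves only by the shell command python3 -m pendant 'ROWS' [FORCE]. ROWS is JSON, a list of rows, each a list of 7 numbers: the shift along the world's x, y, z in m, then the turn, a rotation vector about the world's x, y, z in rad, then the opening, from -1 (shut) to 1 (fully open). A call has 1 to 12 rows; each row is the pose to reach, as a shift and turn from the pose commanded when the call began; what a row does not reach only later rows make up. A row lasts 1/12 s, in which the tool goes at most 41.7 mm and 7.16 degrees, less where a joint would pass 70% of its speed; a pose out of reach is approached as far as the arm can. A call with a gripper value outside its range is refused whole. The fingers move at their own pace and stop on an object; FORCE is the grip in N (left out, the last holds). Time passes only in rows, so rows that repeat a pose let the fingers close. It gives the time, the measured TCP pose, the force and the opening at its end, in the units of the state.
- status.state(): the state, without advancing time (a new reading comes with each control period).
- cams.capture(name): name is "side" or "top" or "wrist"; returns (picture, depth): 400x640x3 uint8, blue, green, red; 400x640 float32, m along the optical axis (not along the pixel's ray), 0 where there is no reading.
- cams.camera_model(name): a dict with "intrinsics" (3x3 intrinsics, pixels), "position" and "attitude" of the camera in the world. Camera axes: x right, y down, z forward; pixel columns grow to the right and rows downward; lengths in m; the calibration is good to about 2 mm. A picture is of the moment at which its call begins: read the wrist's pose just before it. camera_model takes no time and is no camera call; for the wrist camera it gives the pose at the moment of the call.
- manip.hand_in(): hands the job in, once; it reports no verdict.
Trained networks look in the newest picture that a camera, given by its name, has taken for a name from the list of things; names that differ only in an ending like _2 or _b are one class to them, and where a whole thing is asked for, a point or a joint stands for the part that bears it (a point fixed in the world has none). Each returns a list of dicts, best first, with "p" (0 to 1); they miss things now and then, are a little off and sometimes report something else, mostly with a low value. They report only what shows in the picture. A call takes as long as a camera call.
- cams.recognise(camera, target): "position" ([column, row] in pixels, amid what is visible of it).
- cams.regions_of(camera, target): "pixels" (400x640 bool, what is visible of it) and "position" ([column, row] in pixels, amid what is visible of it).
The state is a dict: "time_s": time; "joints": joint angles; "joint_vel": joint speeds; "effort": joint torques, N m; "tcp_pos": TCP position; "orientation": TCP orientation; "force": force on the tool from outside, world axes, zero at the start; "wrist_torque": the same for the moment, N m; "opening": finger opening in m.
Only numpy, scipy, OpenCV 4.12 (cv2) and the standard library are available. Lean on these libraries where they do the work, as an engineer would, in place of code of your own. Each camera call takes 0.05 s, during which the arm holds its last target.

## Task

One of these two terminal boxes has a worn lid hinge. Test both, the left box first, then the right: lift the lid by its bar until it rests firmly against its red stop pin without straining the pin (no more than 20 N on it), keep it there for a moment, then let go and take the gripper clear. Leave the lid that holds standing open and let the one that sinks close fully, without slamming a lid or disturbing the other things.

Things in the scene. Friction and masses are not known exactly. Their poses are not given: they have to be found in the camera images.
- box_a: blue steel terminal box, 160 x 160 x 90 mm high, bolted down; origin under its centre, z up, x axis from its bar side (facing the robot) to its hinge side. One box stands left (y > 0), one right (y < 0); which of a and b is left changes, and they look the same
- lid_a: grey lid of box_a, 160 x 160 x 6 mm, 0.3 to 0.55 kg. Origin on the hinge, 80 mm beyond the box's centre, 91 mm up; axes as the box's when shut; it runs to its -x and opens upward about y: tilt of z = opening, 0 at start. A good hinge holds by friction at any angle (bar needs up to 9 N to move); a worn one lets the lid sink shut slowly (1 to 5 s)
- bar_a (a point): middle of the round steel bar along the front of lid_a: 10 mm thick, 84 mm clear between its arms, along the lid's y axis, 45 mm ahead of the lid's edge, 205 mm from the hinge, 94 mm above the table when shut, over 40 mm free under it. Can be pinched from above; it turns in the fingers as the lid swings
- stop_a: slotted upright, 36 x 10 x 220 mm high, on box_a's right (-y) side; origin at its foot. Its red stop pin, 12 mm thick, reaches 36 mm in over the lid, 75 mm ahead of the hinge, clamped anywhere along the slot: the lid meets it at 0.65 to 0.93 rad, not measured, to be felt. Rubber-mounted, it yields 0.4 mm/N and bears 1.5 to 2 times the extra push at the bar
- box_b: blue steel terminal box, 160 x 160 x 90 mm high, bolted down; origin under its centre, z up, x axis from its bar side (facing the robot) to its hinge side. One box stands left (y > 0), one right (y < 0); which of a and b is left changes, and they look the same
- lid_b: grey lid of box_b, 160 x 160 x 6 mm, 0.3 to 0.55 kg. Origin on the hinge, 80 mm beyond the box's centre, 91 mm up; axes as the box's when shut; it runs to its -x and opens upward about y: tilt of z = opening, 0 at start. A good hinge holds by friction at any angle (bar needs up to 9 N to move); a worn one lets the lid sink shut slowly (1 to 5 s)
- bar_b (a point): middle of the round steel bar along the front of lid_b: 10 mm thick, 84 mm clear between its arms, along the lid's y axis, 45 mm ahead of the lid's edge, 205 mm from the hinge, 94 mm above the table when shut, over 40 mm free under it. Can be pinched from above; it turns in the fingers as the lid swings
- stop_b: slotted upright, 36 x 10 x 220 mm high, on box_b's right (-y) side; origin at its foot. Its red stop pin, 12 mm thick, reaches 36 mm in over the lid, 75 mm ahead of the hinge, clamped anywhere along the slot: the lid meets it at 0.65 to 0.93 rad, not measured, to be felt. Rubber-mounted, it yields 0.4 mm/N and bears 1.5 to 2 times the extra push at the bar
- wrench: steel open-ended wrench, 170 mm, lying flat; bystander
- screwdriver: screwdriver, 180 mm, lying flat; bystander
- oil: yellow closed bottle, radius 24, 130 tall mm; bystander, origin under its middle
- bearing: steel bearing ring, 62 across, 16 tall, mm; bystander, origin under its middle
- spray: green spray can, radius 28, 150 tall mm; bystander, origin under its middle
- bushing: flanged brass bushing, 60 across, 50 tall, mm; bystander, origin under its middle

How it is judged:
By the outcome, as a careful person would: the job done as asked, in the order asked, and still so for the second after the job is handed in, with the robot touching nothing.
It also fails if it takes over 72 s, if anything falls off the work surface, if the arm or the gripper's body presses on something with over 40 N, if the wrist force passes 120 N, or if a joint passes its speed limit or range.

## Working session

There is one attempt and no reset: what is moved stays moved. The work goes in short steps, Python scripts to look and compute and a shell command to move; the robot and the scene stay as the last step left them, time stands still between calls to the robot, and variables do not carry over. Pictures are saved under pics/ and viewed, and the job is handed in when it is done.

```bash
ls; mkdir -p pics; python3 - <<'E'
from bench import status, cams, manip
import cv2
s=status.state(); print(s)
for n in ("side","top"):
    im,d=cams.capture(n); cv2.imwrite(f"pics/{n}0.png",im)
    m=cams.camera_model(n); print(n,m)
E
```

```text
pics
{'time_s': 0.0, 'joints': array([ 1.31160668e+00,  3.53649509e-01,  1.63415579e+00,  4.76639748e-05,
        1.15519691e+00, -2.37411260e-03]), 'joint_vel': array([ 1.70939580e-04, -5.39694036e-04, -1.27662460e-03,  1.06943417e-05,
        1.09069091e-03,  2.27245996e-04]), 'effort': array([-2.68770462e-03, -5.93851447e+01, -3.34199059e+01,  6.93003181e-02,
        2.37470423e-02, -1.44195801e-04]), 'tcp_pos': array([0.15859928, 0.60404967, 0.23885356]), 'orientation': array([[ 9.67198836e-01, -4.03413657e-04,  2.54020175e-01],
       [-2.54020491e-01, -1.35129089e-03,  9.67197893e-01],
       [-4.69256894e-05, -9.99999006e-01, -1.40944231e-03]]), 'force': array([-0.61168219, -0.06708196, -0.12208624]), 'wrist_torque': array([ 0.01010634,  0.0136239 , -0.00113156]), 'opening': 0.0916231944588608}
side {'intrinsics': array([[506.34655465,   0.        , 312.86988125],
       [  0.        , 506.34655465, 205.74021182],
       [  0.        ,   0.        ,   1.        ]]), 'position': array([ 0.05428642, -1.13519238,  1.03316305]), 'attitude': array([[ 0.91296007, -0.24344348,  0.32747395],
       [-0.40804777, -0.54277155,  0.7340954 ],
       [-0.0009672 , -0.8038248 , -0.59486532]])}
top {'intrinsics': array([[398.05632797,   0.        , 314.31351203],
       [  0.        , 398.05632797, 198.62596905],
       [  0.        ,   0.        ,   1.        ]]), 'position': array([0.44686381, 0.03257857, 1.17612863]), 'attitude': array([[-0.0134349 , -0.99102632,  0.13299001],
       [-0.99972395,  0.01587692,  0.01731902],
       [-0.01927507, -0.13272062, -0.99096605]])}
```

View pics/top0.png

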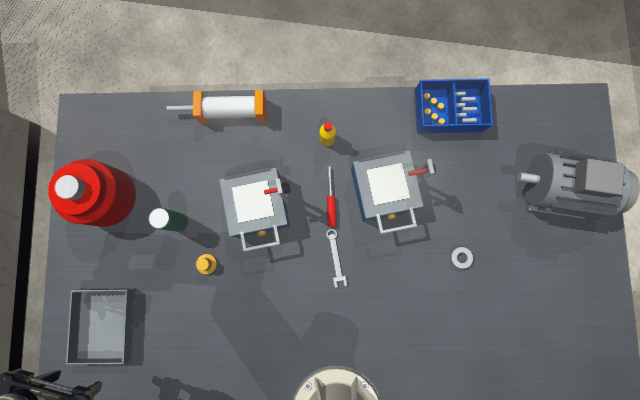

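View pics/side0.png

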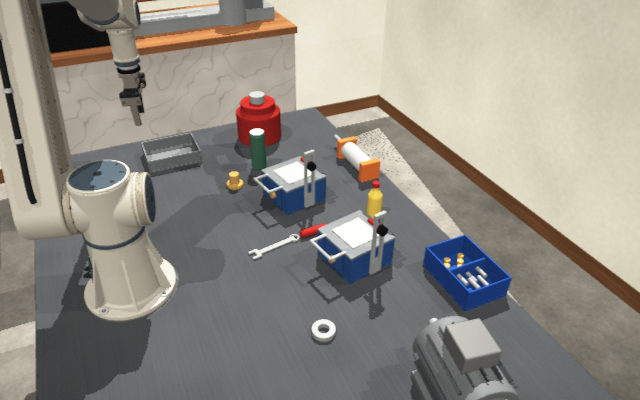

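```bash
cat > h.py <<'E'
import numpy as np, cv2
from bench import status, cams, manip
def world(cam,m,d,mask=None):
    K=m["intrinsics"];v,u=np.nonzero(mask if mask is not None else d>0)
    z=d[v,u];ok=z>0;u,v,z=u[ok],v[ok],z[ok]
    P=np.stack([(u-K[0,2])/K[0,0]*z,(v-K[1,2])/K[1,1]*z,z],1)
    return P@m["attitude"].T+m["position"]
E
python3 - <<'E'
from h import *
im,d=cams.capture("top"); m=cams.camera_model("top")
np.set_printoptions(precision=4,suppress=True)
for t in ("lid_a","bar_a","box_a","stop_a","spray","oil","screwdriver","wrench","bushing"):
    for r in cams.regions_of("top",t):
        if r["p"]<.3: continue
        W=world("top",m,d,r["pixels"])
        print(t,round(r["p"],2),r["position"],r["pixels"].sum(),np.median(W,0),W.min(0),W.max(0))
        if t=="lid_a":
            S=W[(abs(W[:,2]-.094)<.008)]
            (c,sz,a)=cv2.minAreaRect(S[:,:2].astype(np.float32)); print("  rect",c,sz,a,S[:,2].mean())
        if t=="bar_a":
            print(cv2.minAreaRect(W[:,:2].astype(np.float32)))
E
```

```text
lid_a 0.95 [249.6, 206.5] 3594 [0.5801 0.2216 0.0975] [ 0.4546  0.1283 -0.0047] [0.6996 0.3361 0.1775]
  rect (0.5674399137496948, 0.2167431116104126) (0.21830420196056366, 0.16077172756195068) 11.034751892089844 0.09731612592086951
lid_a 0.88 [388.5, 184.1] 3765 [ 0.6243 -0.1498  0.0972] [ 0.4953 -0.2453 -0.0072] [ 0.7248 -0.0593  0.1684]
  rect (0.6097415089607239, -0.15415014326572418) (0.21724772453308105, 0.16042238473892212) 10.504921913146973 0.09712416479110565
bar_a 0.95 [387.1, 184.6] 3674 [ 0.6252 -0.151   0.0973] [ 0.4978 -0.2453 -0.0044] [ 0.7385 -0.0593  0.1735]
((0.6201799511909485, -0.15198388695716858), (0.23874197900295258, 0.16033871471881866), 10.294744491577148)
bar_a 0.75 [252.2, 203.7] 3780 [0.5795 0.224  0.0973] [ 0.4522  0.1283 -0.0082] [0.7011 0.337  0.2211]
((0.5787913799285889, 0.22969841957092285), (0.24549970030784607, 0.18950910866260529), 11.105464935302734)
bar_a 0.57 [165.6, 218.0] 661 [0.5381 0.4414 0.14  ] [ 0.5135  0.4281 -0.0005] [0.5681 0.5476 0.1546]
((0.5379853248596191, 0.48727715015411377), (0.05447865650057793, 0.11837843060493469), 4.99909
[... 461 characters left out ...]
0.6483 -0.2331  0.1793] [ 0.6324 -0.2564  0.0979] [ 0.6666 -0.1942  0.2226]
spray 0.93 [166.7, 219.7] 685 [0.5378 0.4406 0.1375] [ 0.5135  0.4281 -0.0014] [0.5693 0.5476 0.1546]
oil 0.68 [327.4, 131.1] 324 [0.7791 0.0127 0.0859] [ 0.7645 -0.0132 -0.0087] [0.8443 0.0331 0.133 ]
screwdriver 0.7 [331.6, 212.8] 239 [0.5645 0.0045 0.0227] [ 0.521  -0.0075  0.0096] [0.6091 0.0162 0.0291]
wrench 0.6 [333.7, 258.9] 382 [ 0.4217 -0.0063  0.0065] [ 0.3468 -0.0354 -0.0051] [0.5133 0.0173 0.0143]
bushing 0.69 [207.2, 267.2] 326 [0.4178 0.3616 0.0185] [0.3902 0.3407 0.0006] [0.4455 0.3924 0.0542]
bushing 0.44 [424.6, 173.8] 278 [ 0.6486 -0.2325  0.1764] [ 0.6324 -0.302  -0.0064] [ 0.7132 -0.1916  0.2227]
```

```bash
python3 - <<'E'
import cv2
im=cv2.imread("pics/top0.png"); cv2.imwrite("pics/top0z.png",cv2.resize(im[140:260,200:450],None,fx=3.2,fy=3.2,interpolation=cv2.INTER_CUBIC))
E
```

```text
(no output)
```

View pics/top0z.png

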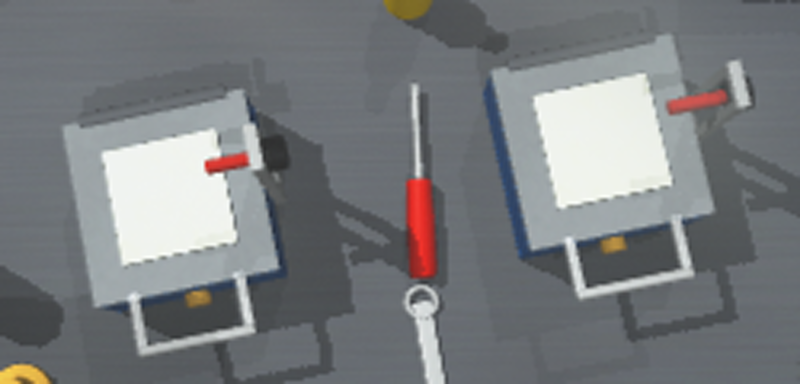

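```bash
cat >> h.py <<'E'
def ray(m,u,v,z):
    K=m["intrinsics"];r=m["attitude"]@np.array([(u-K[0,2])/K[0,0],(v-K[1,2])/K[1,1],1]);p=m["position"]
    return p+r*(z-p[2])/r[2]
E
python3 - <<'E'
from h import *
im,d=cams.capture("top"); m=cams.camera_model("top")
np.set_printoptions(precision=4,suppress=True)
for n,l in (("L",[(243.75,249.4),(279.1,242.5)]),("R",[(381.25,231.9),(415.9,225)])):
    a,b=[ray(m,*p,.095) for p in l]; dd=a-b; psi=np.arctan2(-dd[0],dd[1]); print(n,a,b,"mid",(a+b)/2,"len",np.linalg.norm(dd),"yaw",psi, np.degrees(psi))
W=world("top",m,d)
for n,c,ang in (("L",(.58,.22),11.0),("R",(.625,-.15),10.5)):
    S=W[(np.hypot(W[:,0]-c[0],W[:,1]-c[1])<.16)&(abs(W[:,2]-.096)<.006)]
    for it in range(4):
        a=np.radians(ang);ex=np.array([np.cos(a),np.sin(a)]);ey=np.array([-ex[1],ex[0]])
        X=S[:,:2]@ex;Y=S[:,:2]@ey
        # plate only
        x0=np.percentile(X,99.5); P=S[X>x0-.15]; (cc,sz,an)=cv2.minAreaRect(P[:,:2].astype(np.float32)); 
        an=an if an<45 else an-90; ang=an
    h,_=np.histogram(X,bins=np.arange(X.min()-.002,X.max()+.006,.004)); 
    print(n,ang,cc,sz,"X",X.min(),X.max(),"Y",Y[X>x0-.15].min(),Y[X>x0-.15].max(),h)
    yc=(Y[X>x0-.15].min()+Y[X>x0-.15].max())/2
    B=(X<X.min()+.012)
    print("bar by depth X",np.median(X[B]),"->",np.median(X[B])*ex+yc*ey)
E
```

```text
L [0.4565 0.2441 0.095 ] [0.4737 0.1484 0.095 ] mid [0.4651 0.1963 0.095 ] len 0.09732096125643885 yaw 0.17788891031712314 10.192283783352362
R [ 0.4984 -0.1282  0.095 ] [ 0.5156 -0.2222  0.095 ] mid [ 0.507  -0.1752  0.095 ] len 0.09561239363674166 yaw 0.18150842874043477 10.399666912877965
L 10.922290802001953 (0.6007775068283081, 0.21691270172595978) (0.1521751582622528, 0.17275375127792358) X 0.48890414715654024 0.707082095785458 Y 0.012772668297720965 0.18552637787747742 [28 56 53  9 10  7 12  8 10  9 10 10 10 90 85 87 84 86 88 84 89 85 79 79
 81 81 82 82 79 75 85 81 79 73 74 74 57 60 52 72 74 73 75 76 67 76 85 82
 86 79 84 83 84 60 45  1]
bar by depth X 0.49411058250383 -> [0.4664 0.191 ]
R 10.737329483032227 (0.6435025334358215, -0.1539270579814911) (0.15206152200698853, 0.17230059206485748) X 0.46163030673372674 0.679589003229262 Y -0.3572712173796837 -0.1849706121833183 [29 53 53  7 13  9  9 11  8 11  8 12 18 85 92 83 88 85 87 82 92 79 83 82
 79 86 77 87 77 88 75 79 77 77 76 75 67 72 76 77 79 80 83 77 79 72 83 88
 79 77 86 82 85 59 48  0]
bar by depth X 0.4666785043625345 -> [ 0.509  -0.1794]
```

```bash
python3 -m pendant '[[0.026,-0.034,0.01,0,0,-0.09,1],[0.051,-0.068,0.01,0,0,-0.19,-0.35],[0.077,-0.102,0.01,0,0,-0.28,-0.35],[0.102,-0.136,0.01,0,0,-0.38,-0.35],[0.128,-0.17,0.01,0,0,-0.47,-0.35],[0.153,-0.204,0.01,0,0,-0.56,-0.35],[0.179,-0.238,0.01,0,0,-0.66,-0.35],[0.204,-0.272,0,0,0,-0.75,-0.35],[0.23,-0.306,0,0,0,-0.85,-0.35],[0.255,-0.34,0,0,0,-0.94,-0.35],[0.281,-0.375,0,0,0,-1.03,-0.35],[0.306,-0.409,0,0,0,-1.127,-0.35]]'
```

```text
time_s: 1.65
tcp_pos: [0.4581, 0.2039, 0.2399]
orientation: [[0.182, 0.001, 0.983], [-0.983, 0.0, 0.182], [-0.0, -1.0, 0.001]]
force: [0.8, -0.2, 0.7]
opening: 0.0297
```

```bash
python3 -m pendant '[[0,0,0,0,0,0,-0.35],[0,0,0,0,0,0,-0.35],[0,0,0,0,0,0,-0.35]]'; python3 - <<'E'
from h import *
np.set_printoptions(precision=4,suppress=True)
s=status.state();m=cams.camera_model("wrist");im,d=cams.capture("wrist");cv2.imwrite("pics/w1.png",im);np.savez("w1.npz",d=d,**m)
print(s["tcp_pos"],s["orientation"],m)
E
```

```text
time_s: 1.9
tcp_pos: [0.457, 0.2057, 0.2395]
orientation: [[0.186, -0.0, 0.983], [-0.983, 0.0, 0.186], [-0.0, -1.0, -0.0]]
force: [-0.2, -0.2, -0.3]
opening: 0.0297
[0.457  0.2057 0.2395] [[ 0.1856 -0.0004  0.9826]
 [-0.9826  0.0003  0.1856]
 [-0.0003 -1.     -0.0004]] {'intrinsics': array([[287.4147,   0.    , 318.2342],
       [  0.    , 287.4147, 194.8939],
       [  0.    ,   0.    ,   1.    ]]), 'position': array([0.4436, 0.2788, 0.3851]), 'attitude': array([[ 0.9828,  0.1783,  0.0478],
       [ 0.1846, -0.9478, -0.2599],
       [-0.001 ,  0.2643, -0.9644]])}
```

View pics/w1.png

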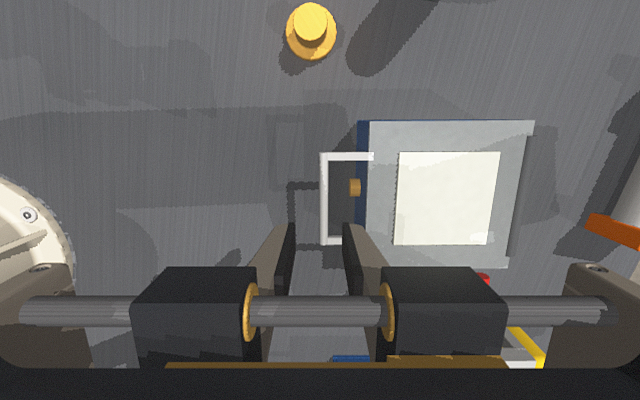

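```bash
python3 - <<'E'
from h import *
np.set_printoptions(precision=4,suppress=True)
m=np.load("w1.npz")
a=ray(m,323.5,155,.096);b=ray(m,324.5,243,.096);print(a,b,(a+b)/2,np.arctan2(-(a-b)[0],(a-b)[1]))
t=ray(m,372,240,.096),ray(m,508,268,.096);print(t)
E
```

```text
[0.4555 0.2427 0.096 ] [0.4748 0.1486 0.096 ] [0.4651 0.1956 0.096 ] 0.20188588279306854
(array([0.5249, 0.1616, 0.096 ]), array([0.6825, 0.1567, 0.096 ]))
```

```bash
python3 -m pendant '[[0.004,-0.005,-0.02,0,0,0,-0.35],[0.008,-0.01,-0.04,0,0,0,-0.35],[0.008,-0.01,-0.065,0,0,0,-0.35],[0.008,-0.01,-0.09,0,0,0,-0.35],[0.008,-0.01,-0.11,0,0,0,-0.35],[0.008,-0.01,-0.125,0,0,0,-0.35],[0.008,-0.01,-0.135,0,0,0,-0.35],[0.008,-0.01,-0.141,0,0,0,-0.35],[0.008,-0.01,-0.141,0,0,0,-0.35],[0.008,-0.01,-0.141,0,0,0,-0.35]]'; python3 - <<'E'
from h import *
im,d=cams.capture("wrist");cv2.imwrite("pics/w2.png",im);im,d=cams.capture("side");cv2.imwrite("pics/s2.png",cv2.resize(im[120:300,200:440],None,fx=3,fy=3))
E
```

```text
time_s: 2.78
tcp_pos: [0.4652, 0.1964, 0.099]
orientation: [[0.187, 0.0, 0.982], [-0.982, 0.0, 0.187], [-0.0, -1.0, 0.0]]
force: [-0.1, 0.4, 0.7]
opening: 0.0297
```

View pics/w2.png

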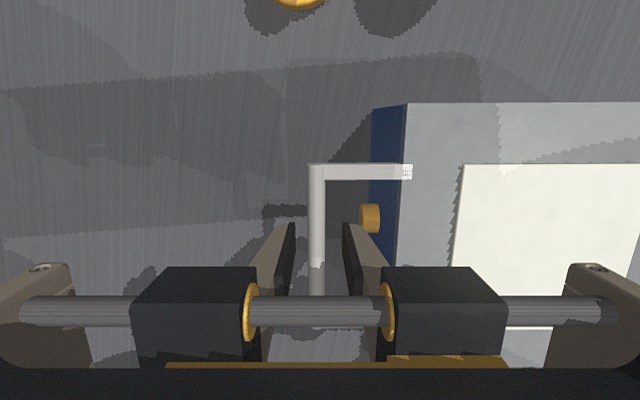

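View pics/s2.png

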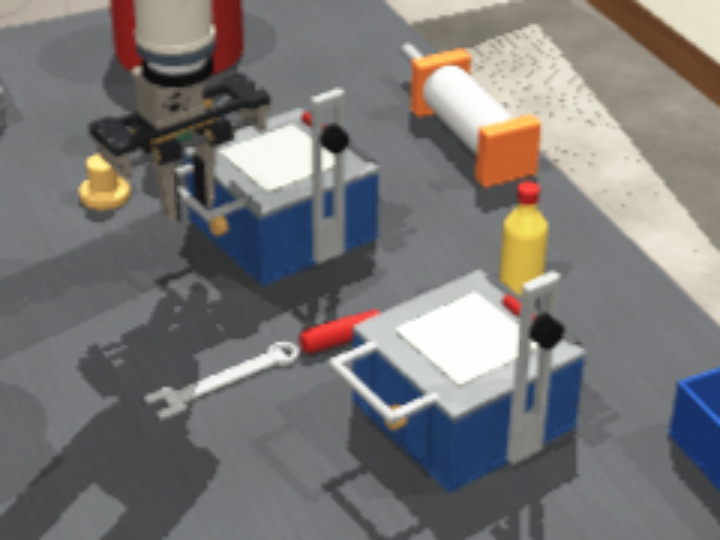

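```bash
python3 -m pendant '[[0,0,0,0,0,0,-1],[0,0,0,0,0,0,-1],[0,0,0,0,0,0,-1],[0,0,0,0,0,0,-1],[0,0,0,0,0,0,-1]]' 30; python3 - <<'E'
from h import *
p=np.array([.4651,.1956,.094]);h=np.array([.2015,.0377])/.205
# shift table from theta=0: r from hinge(91): bar at (-.205, +.003)
for t in np.arange(0,1.0,.05):
    dx=.205-(.205*np.cos(t)+.003*np.sin(t)); dz=.205*np.sin(t)+.003*np.cos(t)-.003
    print(round(t,2),np.round(dx*h,4),round(dz,4))
E
```

```text
time_s: 3.3
tcp_pos: [0.4642, 0.1955, 0.0989]
orientation: [[0.186, -0.002, 0.983], [-0.983, -0.0, 0.186], [-0.0, -1.0, -0.002]]
force: [-4.3, 1.0, 5.9]
opening: 0.0091
0.0 [0. 0.] 0.0
0.05 [0.0001 0.    ] 0.0102
0.1 [0.0007 0.0001] 0.0205
0.15 [0.0018 0.0003] 0.0306
0.2 [0.0034 0.0006] 0.0407
0.25 [0.0055 0.001 ] 0.0506
0.3 [0.0081 0.0015] 0.0604
0.35 [0.0112 0.0021] 0.0701
0.4 [0.0148 0.0028] 0.0796
0.45 [0.0188 0.0035] 0.0889
0.5 [0.0233 0.0044] 0.0979
0.55 [0.0282 0.0053] 0.1067
0.6 [0.0335 0.0063] 0.1152
0.65 [0.0393 0.0074] 0.1235
0.7 [0.0455 0.0085] 0.1314
0.75 [0.0521 0.0097] 0.1389
0.8 [0.059 0.011] 0.1461
0.85 [0.0663 0.0124] 0.153
0.9 [0.0739 0.0138] 0.1594
0.95 [0.0819 0.0153] 0.1655
```

```bash
python3 -m pendant '[[0,0,0.005,0,0,0,-1],[0.0002,0,0.0125,0,0,0,-1],[0.0007,0.0001,0.0205,0,0,0,-1],[0.0018,0.0003,0.0306,0,0,0,-1],[0.0034,0.0006,0.0407,0,0,0,-1],[0.0055,0.001,0.0506,0,0,0,-1],[0.0081,0.0015,0.0604,0,0,0,-1],[0.0112,0.0021,0.0701,0,0,0,-1],[0.0148,0.0028,0.0796,0,0,0,-1],[0.0188,0.0035,0.0889,0,0,0,-1],[0.0211,0.004,0.0934,0,0,0,-1],[0.0211,0.004,0.0934,0,0,0,-1]]'
```

```text
time_s: 4.3
tcp_pos: [0.4872, 0.2, 0.1935]
orientation: [[0.186, 0.001, 0.983], [-0.983, 0.001, 0.186], [-0.0, -1.0, 0.001]]
force: [-0.1, 0.7, -0.1]
opening: 0.0086
```

```bash
python3 -m pendant '[[0.0022,0.0004,0.0045,0,0,0,-1],[0.0046,0.0009,0.009,0,0,0,-1],[0.0071,0.0013,0.0133,0,0,0,-1],[0.0097,0.0018,0.0176,0,0,0,-1]]';  python3 - <<'E'
from h import *
im,d=cams.capture("wrist");cv2.imwrite("pics/w3.png",im)
E
```

```text
time_s: 4.63
tcp_pos: [0.4959, 0.2017, 0.2093]
orientation: [[0.186, -0.001, 0.983], [-0.983, 0.0, 0.186], [-0.0, -1.0, -0.001]]
force: [4.8, 2.9, -10.6]
opening: 0.0091
```

View pics/w3.png

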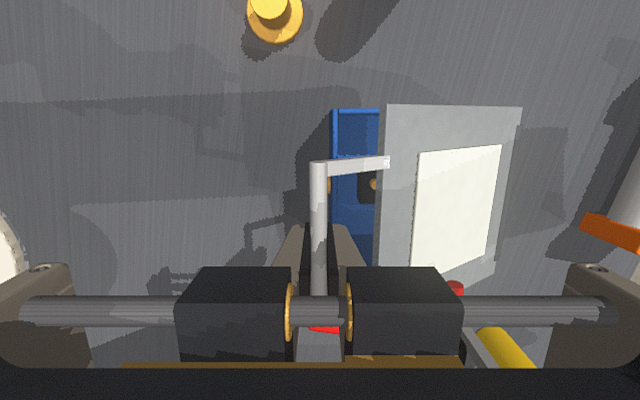

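```bash
cat >> h.py <<'E'
def rep(side,s=None):
    s=s or status.state()
    H={"L":(np.array([.6666,.2333]),.185),"R":(np.array([.7085,-.138]),.185)}[side]
    ex=np.array([np.cos(H[1]),np.sin(H[1])]);p=s["tcp_pos"]+s["orientation"][:,1]*.006
    x=(p[:2]-H[0])@ex;z=p[2]-.091
    th=np.arctan2(z,-x);f=s["force"];fh=f[:2]@ex
    print("t",round(s["time_s"],2),"th",round(th,4),"r",round(np.hypot(x,z),4),"tcp",np.round(s["tcp_pos"],4),"f",np.round(f,1),"Ftan",round(fh*np.sin(th)+f[2]*np.cos(th),2),"Frad",round(-fh*np.cos(th)+f[2]*np.sin(th),2),"open",round(s["opening"],4),"tq",np.round(s["wrist_torque"],2))
E
python3 -c "from h import *;rep('L')"; python3 -m pendant '[[0,0,0,0,0,0,-1],[0,0,0,0,0,0,-1]]'; python3 -c "from h import *;rep('L')"
```

```text
t 4.68 th 0.5793 r 0.2067 tcp [0.4965 0.2018 0.2101] f [ 2.5  3.3 -5.7] Ftan -3.06 Frad -5.7 open 0.0093 tq [ 0.33 -0.29  0.05]
time_s: 4.85
tcp_pos: [0.4964, 0.2018, 0.21]
orientation: [[0.186, 0.001, 0.983], [-0.983, 0.0, 0.186], [-0.0, -1.0, 0.001]]
force: [4.8, 1.5, -1.7]
opening: 0.0092
t 4.85 th 0.5783 r 0.2067 tcp [0.4964 0.2018 0.21  ] f [ 4.8  1.5 -1.7] Ftan 1.28 Frad -5.11 open 0.0092 tq [ 0.41 -0.38 -0.  ]
```

```bash
python3 -m pendant '[[0.003,0.0006,0.004,0,0,0,-1],[0.0055,0.001,0.0072,0,0,0,-1],[0.0074,0.0013,0.0093,0,0,0,-1],[0.0085,0.0015,0.011,0,0,0,-1]]' >/dev/null; python3 -c "from h import *;rep('L')
for t in np.arange(.64,.96,.01): print(round(t,2),np.round((.205*(np.cos(.645)-np.cos(t)))*np.array([.983,.184]),4),round(.205*(np.sin(t)-np.sin(.645)),4),end='; ')"
```

```text
t 5.18 th 0.6387 r 0.2068 tcp [0.5033 0.2031 0.2203] f [-2.1  3.9 -6. ] Ftan -5.65 Frad -2.5 open 0.0092 tq [0.63 0.67 0.04]
0.64 [-0.0006 -0.0001] -0.0008; 0.65 [0.0006 0.0001] 0.0008; 0.66 [0.0018 0.0003] 0.0024; 0.67 [0.0031 0.0006] 0.0041; 0.68 [0.0043 0.0008] 0.0057; 0.69 [0.0056 0.0011] 0.0072; 0.7 [0.0069 0.0013] 0.0088; 0.71 [0.0082 0.0015] 0.0104; 0.72 [0.0095 0.0018] 0.0119; 0.73 [0.0109 0.002 ] 0.0135; 0.74 [0.0122 0.0023] 0.015; 0.75 [0.0136 0.0025] 0.0165; 0.76 [0.015  0.0028] 0.018; 0.77 [0.0164 0.0031] 0.0195; 0.78 [0.0178 0.0033] 0.0209; 0.79 [0.0192 0.0036] 0.0224; 0.8 [0.0206 0.0039] 0.0238; 0.81 [0.0221 0.0041] 0.0252; 0.82 [0.0236 0.0044] 0.0266; 0.83 [0.025  0.0047] 0.028; 0.84 [0.0265 0.005 ] 0.0294; 0.85 [0.028  0.0052] 0.0308; 0.86 [0.0296 0.0055] 0.0321; 0.87 [0.0311 0.0058] 0.0334; 0.88 [0.0326 0.0061] 0.0348; 0.89 [0.0342 0.0064] 0.0361; 0.9 [0.0358 0.0067] 0.0373; 0.91 [0.0374 0.007 ] 0.0386; 0.92 [0.0389 0.0073] 0.0399; 0.93 [0.0406 0.0076] 0.0411; 0.94 [0.0422 0.0079] 0.0423; 0.95 [0.0438 0.0082] 0.0435;
```

```bash
python3 -m pendant '[[0.0012,0.0002,0.0016,0,0,0,-1],[0.0025,0.0005,0.0032,0,0,0,-1],[0.0037,0.0007,0.0048,0,0,0,-1]]' >/dev/null; python3 -c "from h import *;rep('L')"
python3 -m pendant '[[0.0012,0.0002,0.0016,0,0,0,-1],[0.0026,0.0005,0.0031,0,0,0,-1],[0.0039,0.0007,0.0046,0,0,0,-1]]' >/dev/null; python3 -c "from h import *;rep('L')"
```

```text
t 5.43 th 0.6672 r 0.207 tcp [0.5068 0.2037 0.2251] f [-5.2  4.4 -4.3] Ftan -6.05 Frad 0.74 open 0.0091 tq [0.58 1.   0.  ]
t 5.68 th 0.6954 r 0.207 tcp [0.5103 0.2044 0.2296] f [-5.2  3.3 -3. ] Ftan -5.17 Frad 1.58 open 0.0092 tq [ 0.65  1.24 -0.01]
```

```bash
python3 -m pendant '[[0.0013,0.0002,0.0016,0,0,0,-1],[0.0026,0.0005,0.0031,0,0,0,-1],[0.0039,0.0007,0.0046,0,0,0,-1]]' >/dev/null; python3 -c "from h import *;rep('L')"
```

```text
t 5.93 th 0.7243 r 0.2071 tcp [0.5141 0.2051 0.2343] f [-5.1  2.6 -2.8] Ftan -5.08 Frad 1.58 open 0.009 tq [ 0.64  1.31 -0.02]
```

```bash
python3 -m pendant '[[0.0013,0.0002,0.0015,0,0,0,-1],[0.0027,0.0005,0.003,0,0,0,-1],[0.004,0.0008,0.0045,0,0,0,-1]]' >/dev/null; python3 -c "from h import *;rep('L')"
```

```text
t 6.18 th 0.7517 r 0.2073 tcp [0.5177 0.2058 0.2385] f [-6.9  3.1 -5.4] Ftan -8.14 Frad 0.86 open 0.0088 tq [0.58 1.46 0.05]
```

```bash
python3 -m pendant '[[0,0,0,0,0,0,-1],[0,0,0,0,0,0,-1]]' >/dev/null; python3 -c "from h import *;rep('L')"; python3 -c "
from h import *
im,d=cams.capture('side');cv2.imwrite('pics/s4.png',cv2.resize(im[80:260,220:400],None,fx=3.3,fy=3.3,interpolation=cv2.INTER_CUBIC))
rep('L')"
```

```text
t 6.35 th 0.7532 r 0.2073 tcp [0.5179 0.2059 0.2388] f [-6.4  3.4 -0.8] Ftan -4.42 Frad 3.55 open 0.0089 tq [0.56 1.46 0.  ]
t 6.4 th 0.7531 r 0.2073 tcp [0.5179 0.2059 0.2388] f [-6.5  3.8 -1.5] Ftan -4.99 Frad 3.11 open 0.0086 tq [0.54 1.44 0.02]
```

View pics/s4.png

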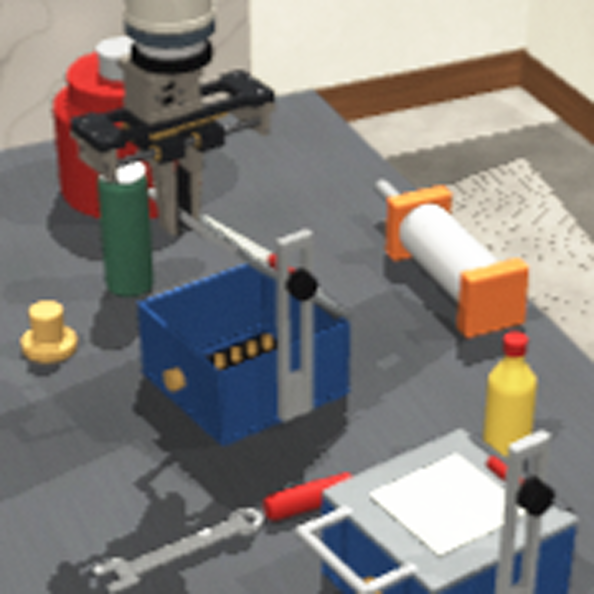

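```bash
python3 -c "
from h import *
im,d=cams.capture('top');m=cams.camera_model('top');cv2.imwrite('pics/t5.png',im[100:300,180:480].repeat(2,0).repeat(2,1))
hsv=cv2.cvtColor(im,cv2.COLOR_BGR2HSV);red=((hsv[...,0]<8)|(hsv[...,0]>172))&(hsv[...,1]>120)
for n,c in (('L',(270,188)),('R',(417,171))):
    M=np.zeros_like(red);M[c[1]-18:c[1]+18,c[0]-22:c[0]+22]=1;W=world('top',m,d,M&red);print(n,len(W),np.round(np.median(W,0),4),np.round(np.percentile(W[:,2],[10,50,75,90]),4))
    zt=np.percentile(W[:,2],60)-.006-.091
    from scipy.optimize import brentq
    for zz in (zt-.003,zt,zt+.003): print(brentq(lambda t:.075*np.tan(t)+.012/np.cos(t)-zz,.2,1.3))
"
```

```text
L 54 [0.6048 0.1624 0.1771] [0.1749 0.1771 0.179  0.18  ]
0.6920306985403579
0.7131424279947156
0.7334650045139706
R 62 [ 0.6478 -0.214   0.1745] [0.1724 0.1745 0.1754 0.1765]
0.6711055903735074
0.6929988582144594
0.7140744032674148
```

View pics/t5.png

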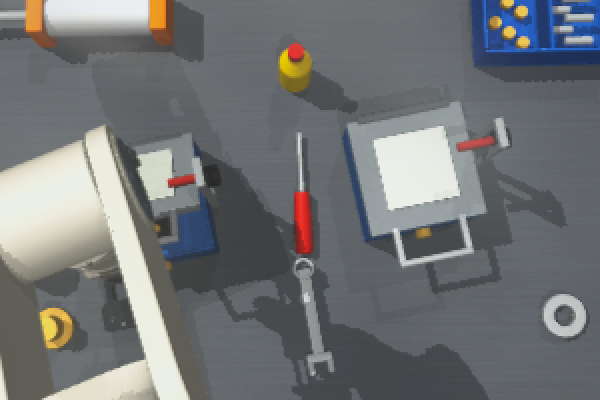

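```bash
python3 -m pendant '[[0.0009,0.0002,0.0009,0,0,0,-1],[0.0018,0.0003,0.0018,0,0,0,-1]]' >/dev/null; python3 -c "from h import *;rep('L')"; python3 -m pendant '[[0.0018,0.0003,0.0018,0,0,0,-1]]' >/dev/null;python3 -c "from h import *;rep('L')"
```

```text
t 6.62 th 0.7613 r 0.2073 tcp [0.519  0.2061 0.24  ] f [-9.3  4.5 -5.7] Ftan -9.85 Frad 2.03 open 0.009 tq [0.65 1.73 0.03]
t 6.7 th 0.7711 r 0.2074 tcp [0.5204 0.2063 0.2415] f [-10.1   4.7  -6.3] Ftan -10.9 Frad 2.1 open 0.0089 tq [ 0.66  1.87 -0.04]
```

```bash
python3 -m pendant '[[0,0,0,0,0,0,-1],[0,0,0,0,0,0,-1],[0,0,0,0,0,0,-1],[0,0,0,0,0,0,-1],[0,0,0,0,0,0,-1],[0,0,0,0,0,0,-1],[0,0,0,0,0,0,-1],[0,0,0,0,0,0,-1]]' >/dev/null; python3 -c "from h import *;rep('L')"
```

```text
t 7.37 th 0.7731 r 0.2073 tcp [0.5207 0.2064 0.2418] f [-9.   3.9 -4.1] Ftan -8.58 Frad 2.94 open 0.0088 tq [0.6  1.74 0.01]
```

```bash
python3 -m pendant '[[0,0,0,0,0,0,-0.3],[0,0,0,0,0,0,-0.3],[0,0,0,0,0,0,-0.3],[0,0,0,0,0,0,-0.3]]'; python3 -c "from h import *
rep('L')
im,d=cams.capture('wrist');cv2.imwrite('pics/w6.png',im)
im,d=cams.capture('side');cv2.imwrite('pics/s6.png',cv2.resize(im[80:260,220:400],None,fx=3.3,fy=3.3,interpolation=cv2.INTER_CUBIC))"
```

```text
time_s: 7.7
tcp_pos: [0.5243, 0.2064, 0.2433]
orientation: [[0.186, 0.002, 0.983], [-0.983, -0.0, 0.186], [0.0, -1.0, 0.002]]
force: [-1.1, -0.6, 0.3]
opening: 0.0317
t 7.7 th 0.7907 r 0.2059 tcp [0.5243 0.2064 0.2433] f [-1.1 -0.6  0.3] Ftan -0.61 Frad 1.05 open 0.0317 tq [-0.05  0.08 -0.01]
```

View pics/w6.png

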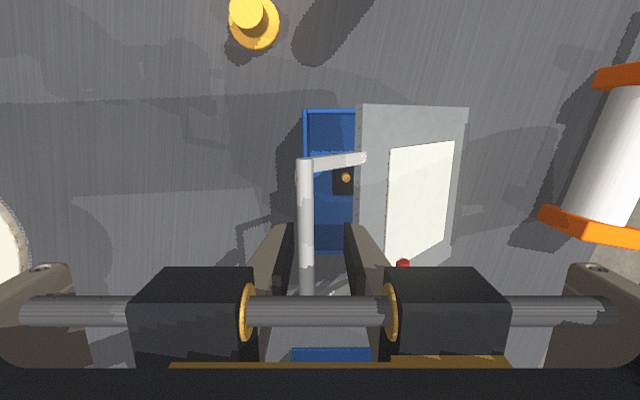

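View pics/s6.png

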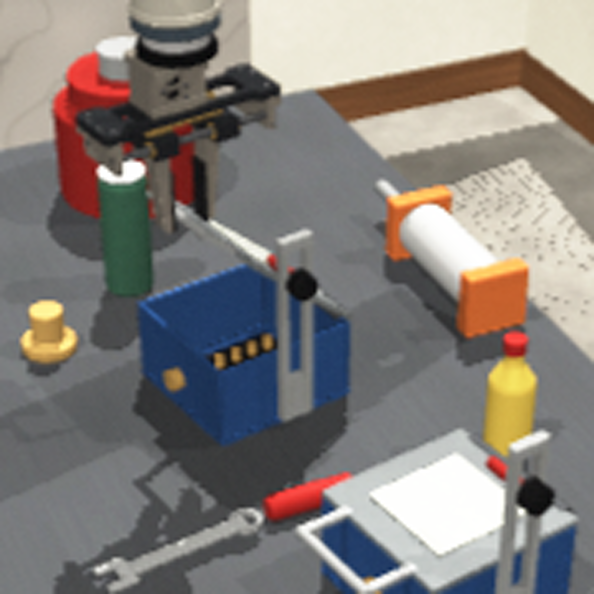

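```bash
python3 -m pendant '[[-0.003,0,0.012,0,0,0,-0.2],[-0.004,0,0.03,0,0,0,-0.2],[-0.004,0,0.055,0,0,0,-0.2],[-0.004,0,0.085,0,0,0,-0.2],[-0.004,0,0.1,0,0,0,-0.2]]'; python3 -c "from h import *
rep('L')
im,d=cams.capture('wrist');cv2.imwrite('pics/w7.png',im)
im,d=cams.capture('side');cv2.imwrite('pics/s7.png',cv2.resize(im[80:260,220:400],None,fx=3.3,fy=3.3,interpolation=cv2.INTER_CUBIC))"
```

```text
time_s: 8.22
tcp_pos: [0.5204, 0.2069, 0.3472]
orientation: [[0.186, 0.004, 0.983], [-0.983, 0.001, 0.186], [-0.001, -1.0, 0.004]]
force: [-0.0, -0.2, -0.4]
opening: 0.037
t 8.22 th 1.0349 r 0.2909 tcp [0.5204 0.2069 0.3472] f [-0.  -0.2 -0.4] Ftan -0.25 Frad -0.35 open 0.037 tq [-0.06 -0.03 -0.06]
```

View pics/s7.png

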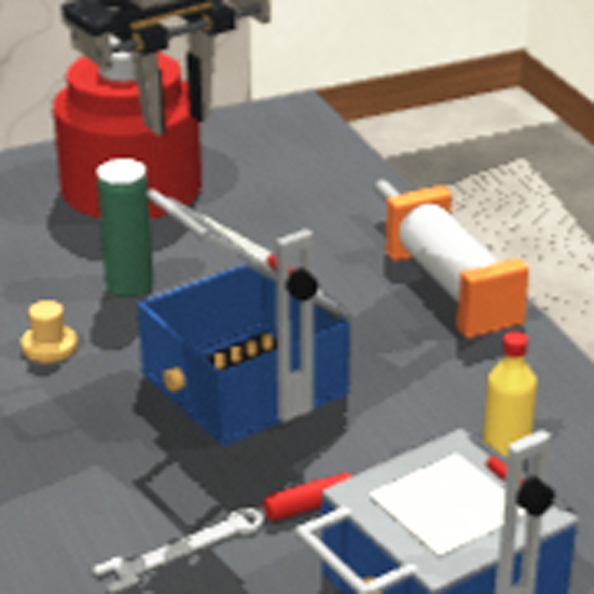

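```bash
python3 -m pendant '[[-0.001,-0.03,0,0,0,0,-0.35],[-0.002,-0.06,0,0,0,0,-0.35],[-0.003,-0.095,0,0,0,0,-0.35],[-0.004,-0.13,0,0,0,0,-0.35],[-0.005,-0.165,0,0,0,0,-0.35],[-0.007,-0.2,0,0,0,0,-0.35],[-0.008,-0.235,0,0,0,0,-0.35],[-0.009,-0.27,-0.02,0,0,0,-0.35],[-0.01,-0.3,-0.04,0,0,0,-0.35],[-0.012,-0.33,-0.06,0,0,0,-0.35],[-0.013,-0.36,-0.08,0,0,0,-0.35],[-0.0134,-0.383,-0.1,0,0,0,-0.35]]' >/dev/null; python3 -m pendant '[[0,0,0,0,0,0,-0.35],[0,0,0,0,0,0,-0.35]]'; python3 - <<'E'
from h import *
np.set_printoptions(precision=4,suppress=True)
s=status.state();m=cams.camera_model("wrist");im,d=cams.capture("wrist");cv2.imwrite("pics/w8.png",im);np.savez("w8.npz",d=d,**m)
im,d=cams.capture('side');cv2.imwrite('pics/s8.png',cv2.resize(im[80:300,220:440],None,fx=2.7,fy=2.7,interpolation=cv2.INTER_CUBIC))
print(s["tcp_pos"],s["time_s"])
E
```

```text
time_s: 9.48
tcp_pos: [0.5048, -0.1768, 0.2411]
orientation: [[0.184, -0.003, 0.983], [-0.983, 0.001, 0.184], [-0.002, -1.0, -0.003]]
force: [0.4, 0.4, 0.3]
opening: 0.0296
[ 0.5048 -0.1768  0.2411] 9.4833
```

View pics/w8.png

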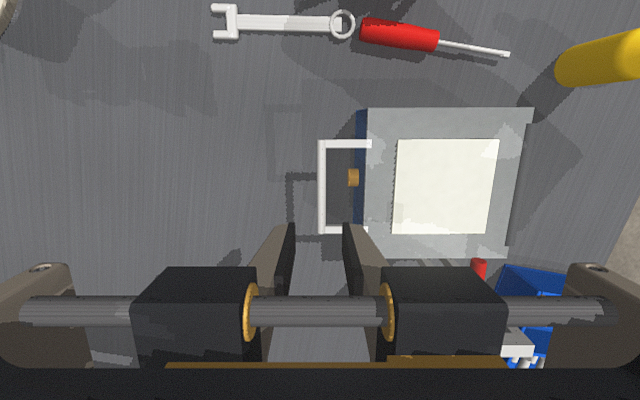

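View pics/s8.png

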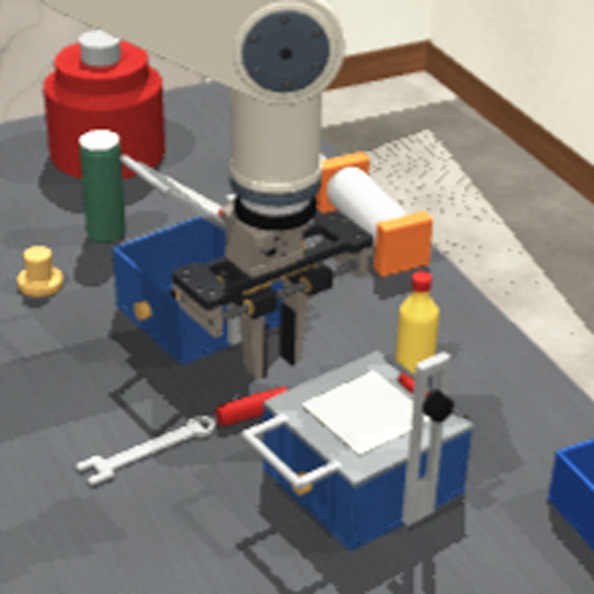

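```bash
python3 - <<'E'
from h import *
np.set_printoptions(precision=4,suppress=True)
m=np.load("w8.npz")
a=ray(m,321.5,143,.096);b=ray(m,322.5,231,.096);print(a,b,(a+b)/2,np.arctan2(-(a-b)[0],(a-b)[1]))
E
```

```text
[ 0.4988 -0.1285  0.096 ] [ 0.5174 -0.221   0.096 ] [ 0.5081 -0.1748  0.096 ] 0.19802894091043968
```

```bash
python3 -m pendant '[[0.001,0.001,-0.02,0,0,0,-0.35],[0.003,0.002,-0.04,0,0,0,-0.35],[0.003,0.002,-0.065,0,0,0,-0.35],[0.003,0.002,-0.09,0,0,0,-0.35],[0.003,0.002,-0.11,0,0,0,-0.35],[0.003,0.002,-0.125,0,0,0,-0.35],[0.003,0.002,-0.135,0,0,0,-0.35],[0.003,0.002,-0.142,0,0,0,-0.35],[0.003,0.002,-0.142,0,0,0,-0.35]]'; python3 - <<'E'
from h import *
im,d=cams.capture("wrist");cv2.imwrite("pics/w9.png",im)
E
```

```text
time_s: 10.33
tcp_pos: [0.5092, -0.1736, 0.1003]
orientation: [[0.187, -0.001, 0.982], [-0.982, 0.0, 0.187], [-0.0, -1.0, -0.001]]
force: [-1.3, 0.8, -0.1]
opening: 0.0298
```

View pics/w9.png

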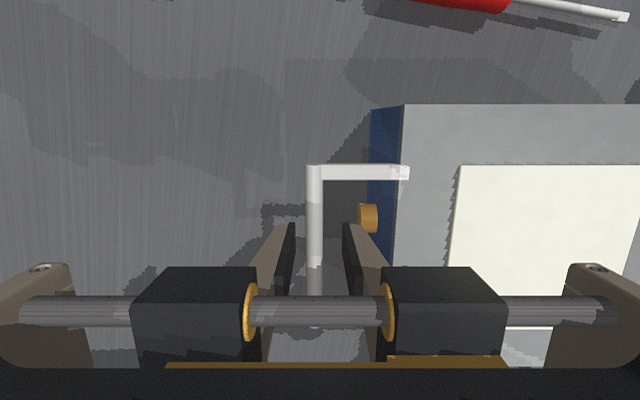

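```bash
python3 -m pendant '[[-0.0017,-0.0003,-0.001,0,0,0,-0.35],[-0.0017,-0.0003,-0.001,0,0,0,-1],[-0.0017,-0.0003,-0.001,0,0,0,-1],[-0.0017,-0.0003,-0.001,0,0,0,-1],[-0.0017,-0.0003,-0.001,0,0,0,-1],[-0.0017,-0.0003,-0.001,0,0,0,-1],[-0.0017,-0.0003,-0.001,0,0,0,-1]]' 30;  python3 -c "from h import *;rep('R')"
```

```text
time_s: 10.97
tcp_pos: [0.507, -0.175, 0.1002]
orientation: [[0.186, -0.001, 0.983], [-0.983, -0.0, 0.186], [0.0, -1.0, -0.001]]
force: [-4.9, -2.0, 5.2]
opening: 0.009
t 10.97 th 0.0154 r 0.2049 tcp [ 0.507  -0.175   0.1002] f [-4.9 -2.   5.2] Ftan 5.13 Frad 5.25 open 0.009 tq [-0.34  0.71  0.03]
```

```bash
python3 -m pendant '[[0,0,0.005,0,0,0,-1],[0.0002,0,0.0125,0,0,0,-1],[0.0007,0.0001,0.0205,0,0,0,-1],[0.0018,0.0003,0.0306,0,0,0,-1],[0.0034,0.0006,0.0407,0,0,0,-1],[0.0055,0.001,0.0506,0,0,0,-1],[0.0081,0.0015,0.0604,0,0,0,-1],[0.0112,0.0021,0.0701,0,0,0,-1],[0.0148,0.0028,0.0796,0,0,0,-1],[0.0188,0.0035,0.0889,0,0,0,-1],[0.0211,0.004,0.0934,0,0,0,-1],[0.0211,0.004,0.0934,0,0,0,-1]]' >/dev/null;python3 -c "from h import *;rep('R')"
python3 -m pendant '[[0.0022,0.0004,0.0045,0,0,0,-1],[0.0046,0.0009,0.009,0,0,0,-1],[0.0071,0.0013,0.0133,0,0,0,-1],[0.0097,0.0018,0.0176,0,0,0,-1]]' >/dev/null;python3 -c "from h import *;rep('R')"
```

```text
t 11.97 th 0.4951 r 0.2061 tcp [ 0.53   -0.1706  0.1949] f [ 4.6 -1.1 -6.2] Ftan -3.42 Frad -6.7 open 0.009 tq [-0.23 -0.7  -0.02]
t 12.3 th 0.5835 r 0.2066 tcp [ 0.5389 -0.1689  0.2108] f [ 7.  -1.1 -8.7] Ftan -3.61 Frad -10.41 open 0.0089 tq [-0.31 -1.06  0.01]
```

```bash
python3 -m pendant '[[0.0035,0.0007,0.0036,0,0,0,-1],[0.006,0.0012,0.0068,0,0,0,-1],[0.0078,0.0015,0.009,0,0,0,-1],[0.0089,0.0017,0.0107,0,0,0,-1]]' >/dev/null; python3 -c "from h import *;rep('R')"
python3 -m pendant '[[0.0012,0.0002,0.0016,0,0,0,-1],[0.0025,0.0005,0.0032,0,0,0,-1],[0.0037,0.0007,0.0048,0,0,0,-1]]' >/dev/null; python3 -c "from h import *;rep('R')"
```

```text
t 12.63 th 0.6462 r 0.2067 tcp [ 0.5461 -0.1675  0.2215] f [-2.2 -5.1 -2.2] Ftan -3.64 Frad 1.09 open 0.009 tq [-0.79  0.69  0.04]
t 12.88 th 0.6743 r 0.2069 tcp [ 0.5495 -0.1668  0.2262] f [-4.7 -5.2  0.3] Ftan -3.29 Frad 4.54 open 0.0086 tq [-0.81  1.08  0.05]
```

```bash
python3 -m pendant '[[0.0012,0.0002,0.0017,0,0,0,-1],[0.0025,0.0005,0.0033,0,0,0,-1]]' >/dev/null; python3 -c "from h import *;rep('R')"
```

```text
t 13.05 th 0.6947 r 0.207 tcp [ 0.552  -0.1663  0.2295] f [-4.2 -4.3 -0.8] Ftan -3.75 Frad 3.23 open 0.0092 tq [-0.89  1.05  0.03]
```

```bash
python3 -m pendant '[[0.0012,0.0002,0.0017,0,0,0,-1],[0.0025,0.0005,0.0033,0,0,0,-1]]' >/dev/null; python3 -c "from h import *;rep('R')"
```

```text
t 13.22 th 0.7152 r 0.2071 tcp [ 0.5547 -0.1658  0.2328] f [-3.6 -4.3 -0.3] Ftan -3.05 Frad 3.03 open 0.0087 tq [-0.86  0.94  0.04]
```

```bash
python3 -m pendant '[[0.0012,0.0002,0.0017,0,0,0,-1],[0.0025,0.0005,0.0033,0,0,0,-1]]' >/dev/null; python3 -c "from h import *;rep('R')"
```

```text
t 13.38 th 0.7359 r 0.2072 tcp [ 0.5573 -0.1653  0.2361] f [-2.4 -3.7 -0.5] Ftan -2.43 Frad 1.9 open 0.0089 tq [-0.85  0.85  0.07]
```

```bash
python3 -m pendant '[[0.0014,0.0003,0.0015,0,0,0,-1],[0.0028,0.0005,0.003,0,0,0,-1]]' >/dev/null; python3 -c "from h import *;rep('R')"
```

```text
t 13.55 th 0.7531 r 0.2073 tcp [ 0.5597 -0.1648  0.2388] f [-5.5 -5.3 -3.1] Ftan -6.65 Frad 2.51 open 0.0088 tq [-0.98  1.11  0.03]
```

```bash
python3 -m pendant '[[0.0014,0.0003,0.0015,0,0,0,-1],[0.0028,0.0005,0.003,0,0,0,-1]]' >/dev/null; python3 -c "from h import *;rep('R')"
```

```text
t 13.72 th 0.7697 r 0.2074 tcp [ 0.5619 -0.1644  0.2413] f [-6.1 -5.1 -4.6] Ftan -8.13 Frad 1.82 open 0.009 tq [-1.13  1.35  0.03]
```

```bash
python3 -m pendant '[[0.0003,0,0.0003,0,0,0,-1],[0.0003,0,0.0003,0,0,0,-1],[0.0003,0,0.0003,0,0,0,-1],[0.0003,0,0.0003,0,0,0,-1],[0.0003,0,0.0003,0,0,0,-1]]' >/dev/null; python3 -c "from h import *;rep('R')"; python3 -m pendant '[[0,0,0,0,0,0,-1],[0,0,0,0,0,0,-1],[0,0,0,0,0,0,-1],[0,0,0,0,0,0,-1],[0,0,0,0,0,0,-1]]' >/dev/null; python3 -c "from h import *;rep('R')
im,d=cams.capture('side');cv2.imwrite('pics/s10.png',cv2.resize(im[80:300,220:440],None,fx=2.7,fy=2.7,interpolation=cv2.INTER_CUBIC))"
```

```text
t 14.13 th 0.7707 r 0.2075 tcp [ 0.562  -0.1644  0.2415] f [-5.8 -5.6 -3.7] Ftan -7.32 Frad 2.27 open 0.0088 tq [-1.07  1.29  0.08]
t 14.55 th 0.7706 r 0.2075 tcp [ 0.562  -0.1643  0.2415] f [-6.4 -4.6 -2.8] Ftan -6.95 Frad 3.16 open 0.0089 tq [-1.02  1.27 -0.02]
```

View pics/s10.png

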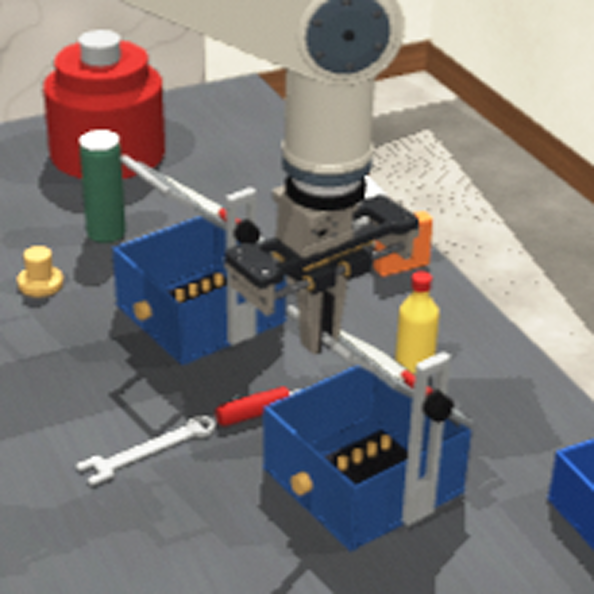

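```bash
python3 -m pendant '[[0,0,0,0,0,0,0.2],[-0.004,-0.001,0,0,0,0,0.2],[-0.007,-0.001,0.004,0,0,0,0.2],[-0.008,-0.001,0.03,0,0,0,0.2],[-0.008,-0.001,0.065,0,0,0,0.2],[-0.008,-0.001,0.1,0,0,0,0.2],[-0.008,-0.001,0.13,0,0,0,0.2]]'; python3 -c "from h import *
rep('R')
im,d=cams.capture('wrist');cv2.imwrite('pics/w11.png',im)
im,d=cams.capture('side');cv2.imwrite('pics/s11.png',cv2.resize(im[80:300,220:440],None,fx=2.7,fy=2.7,interpolation=cv2.INTER_CUBIC))"
```

```text
time_s: 15.18
tcp_pos: [0.5565, -0.1647, 0.3756]
orientation: [[0.186, 0.003, 0.983], [-0.983, 0.0, 0.186], [0.0, -1.0, 0.003]]
force: [0.7, -0.5, 0.7]
opening: 0.0532
t 15.18 th 1.065 r 0.3185 tcp [ 0.5565 -0.1647  0.3756] f [ 0.7 -0.5  0.7] Ftan 0.82 Frad 0.3 open 0.0532 tq [-0.06  0.03  0.02]
```

View pics/s11.png

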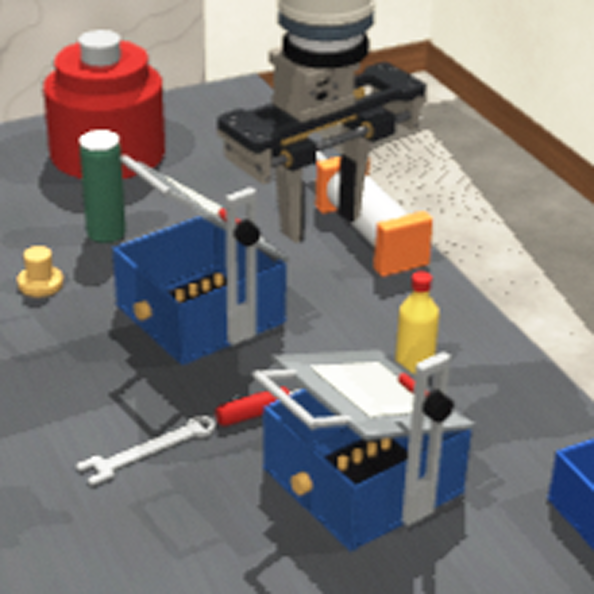

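The right lid is sinking and the left one still stands open. I'll wait for the right lid to close.

```bash
for i in 1 2 3; do python3 -m pendant '[[0,0,0,0,0,0,0.2],[0,0,0,0,0,0,0.2],[0,0,0,0,0,0,0.2],[0,0,0,0,0,0,0.2],[0,0,0,0,0,0,0.2],[0,0,0,0,0,0,0.2],[0,0,0,0,0,0,0.2],[0,0,0,0,0,0,0.2],[0,0,0,0,0,0,0.2],[0,0,0,0,0,0,0.2],[0,0,0,0,0,0,0.2],[0,0,0,0,0,0,0.2]]' | head -1; done
python3 -c "
from h import *
im,d=cams.capture('side');cv2.imwrite('pics/s12.png',im);cv2.imwrite('pics/s12z.png',cv2.resize(im[80:300,220:440],None,fx=2.7,fy=2.7,interpolation=cv2.INTER_CUBIC))
m=cams.camera_model('side')
rep('R')
for t in ('lid_a','spray','oil','screwdriver','wrench','bushing','bearing'):
    for r in cams.regions_of('side',t)[:2]:
        W=world('side',m,d,r['pixels']);print(t,round(r['p'],2),np.round(np.median(W,0),4),np.round(np.percentile(W[:,2],[5,50,95]),4))
"
```

```text
time_s: 16.28
time_s: 17.28
time_s: 18.28
t 18.33 th 1.0593 r 0.3158 tcp [ 0.5563 -0.165   0.3724] f [-0.3  0.2  0.3] Ftan -0.03 Frad 0.39 open 0.0554 tq [-0.05  0.11 -0.05]
lid_a 0.84 [0.562  0.1937 0.195 ] [0.0992 0.195  0.2358]
lid_a 0.82 [ 0.6072 -0.156   0.0995] [0.0934 0.0995 0.1043]
spray 0.77 [0.5301 0.4376 0.0886] [0.0132 0.0886 0.1523]
oil 0.32 [ 0.6056 -0.1555  0.0995] [0.0947 0.0995 0.1038]
screwdriver 0.54 [ 0.5477 -0.0025  0.0236] [0.0083 0.0236 0.0305]
screwdriver 0.46 [ 0.6097 -0.2019  0.0973] [0.0154 0.0973 0.1768]
wrench 0.5 [ 0.4305 -0.0094  0.0083] [0.0028 0.0083 0.0121]
bushing 0.7 [0.4111 0.3569 0.0207] [0.006  0.0207 0.0529]
bearing 0.82 [ 0.4214 -0.3732  0.016 ] [0.0034 0.016  0.02  ]
```

View pics/s12z.png

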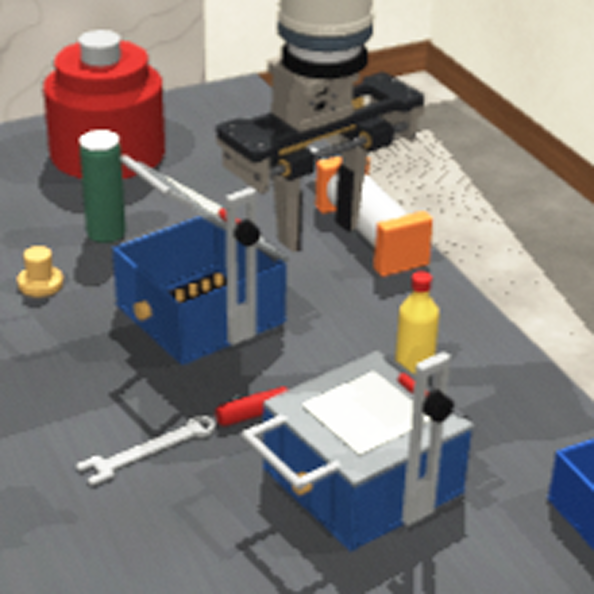

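```bash
python3 -m pendant '[[0,0,0,0,0,0,0.2],[0,0,0,0,0,0,0.2],[0,0,0,0,0,0,0.2],[0,0,0,0,0,0,0.2],[0,0,0,0,0,0,0.2],[0,0,0,0,0,0,0.2],[0,0,0,0,0,0,0.2],[0,0,0,0,0,0,0.2],[0,0,0,0,0,0,0.2],[0,0,0,0,0,0,0.2],[0,0,0,0,0,0,0.2],[0,0,0,0,0,0,0.2]]' | head -1
python3 -c "
from h import *
im,d=cams.capture('side');m=cams.camera_model('side')
rr=cams.regions_of('side','lid_a')
for r in rr[:2]:
    W=world('side',m,d,r['pixels']);ex=np.array([np.cos(.185),np.sin(.185)]);x=W[:,:2]@ex
    keep=np.ones(len(W),bool)
    for i in range(5):
        A=np.c_[W[:,:2],np.ones(len(W))];c=np.linalg.lstsq(A[keep],W[keep,2],rcond=None)[0];keep=abs(A@c-W[:,2])<.006
    print(r['p'],'slope angle',np.arctan(-(c[:2]@ex)),keep.mean(),np.median(W,0))
manip.hand_in()"
```

```text
time_s: 19.68
0.84 slope angle -0.009442342051113153 0.9502285424073134 [ 0.60670088 -0.15680398  0.09953827]
0.78 slope angle 0.7051782225089713 0.9387755102040817 [0.56179442 0.18519535 0.19557003]
the job is handed in; nothing more can be done
```

I tested both boxes and handed the job in at about 20 s. The right box has the worn hinge, and the left one is good.

- **Left box (first):** I lifted the lid until it met its pin at about 0.74 rad. I pressed it on to about 0.77 rad, an estimated 8–12 N on the pin, worked out from the bar force and how far the pin gave. I held it for about 1 s, let go and lifted clear. It stood open for the remaining 12 s. The last depth image put it at about 0.71 rad, a little below the 0.74 rad contact; that fit is rough, and in the side picture the lid still lies against the pin.
- **Right box:** This lid also met its pin at about 0.74 rad and was pressed to about 0.77 rad, an estimated 7–10 N on the pin, and held for about 0.8 s. After I let go it began to sink at once and was fully closed within 3.7 s. The last check showed it flat (tilt about -0.01 rad).
- **Other checks:** The gripper ended about 0.28 m above the closed lid with near-zero force readings. In the last side picture the screwdriver, wrench, bushing, spray can and oil bottle look unmoved. The network found four of these within about 20 mm of their first positions. It missed the oil bottle, so that one rests on the picture alone. I had no earlier position for the bearing, and the arm never came near it.

One press on the left lid went about 2.5 mm further than I meant, because I repeated a relative move. The pin force stayed within the estimate above, under the 20 N limit.

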